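# Sweep the brass book corners off the stone into the tray

### The arm

A 6-joint arm with a two-finger parallel gripper is mounted at the origin on the work surface. World frame = base frame: x ahead of the robot, y to its left, z up, the work surface at z = 0. Lengths are in m, angles in rad, forces in N, time in s.
With the tool pointing down it reaches from about 0.25 to 0.775 m from the base axis. Payload 4 kg.
Tool frame: the origin (TCP) lies at the very end of the fingers, on their centre line; the grasp point (between the pads) lies 19 mm behind it (robot.tcp_to_grasp is the distance from the TCP to the grasp point, in m); z points along the fingers, y is the line along which they close (so a half turn about z gives the same grasp; the last joint's range is limited). The gripper opens to 94 mm and grips with 3 to 60 N. Pads are 16 mm wide; open, the fingers measure 119 mm over their backs; the gripper's body (75 mm by 177 mm) begins 78 mm behind the grasp point.
Start: joints at [1.185, 0.087, 1.371, -0, 1.684, -0.103], TCP at [0.153, 0.528, 0.206] pointing down, gripper open.
Joint ranges: [-3.1, 3.1], [-0.76, 2.03], [0.27, 2.55], [-1.08, 4.22], [0.17, 2.65], [-2.57, 2.57]. Speed limits (rad/s): [2.79, 2.79, 3.14, 3.14, 3.14, 3.14].

### API

Orientations are given as [roll, pitch, yaw] about the fixed x, y, z axes, in that order (R = Rz(yaw) Ry(pitch) Rx(roll)).
In Python, from bench import robot gives the robot as it stands.
- The arm moves only by the tool inch_along, called after "Call:" as name(argument=value, ...) on one line, values as JSON. Schema: {"type":"object","properties":{"moves":{"type":"string"},"only":{"type":"string"},"quiet":{"type":"boolean"},"lines":{"type":"string"}},"required":["moves"],"additionalProperties":false}. moves is a string of 1 to 20 rows, parted by a bar, with the numbers parted by spaces; each row has 5 numbers: the finger opening in m, then dx, dy, dz in m, then a turn about the tool's z in rad; each row shifts and turns the commanded pose from where the row before left it, along the tool's axes as they then stand; what a row does not reach is not made up. A row lasts 1/12 s, in which the tool goes at most 0.0417 m and 0.125 rad, less where a joint would pass 70% of its speed; a pose out of reach is approached as far as the arm can. The fingers move at their own pace and stop on an object; the grip force is fixed at half the most. Time passes only in rows, so rows that do not move let the fingers close. The tool returns the time, the measured TCP pose, the force, the opening and the grip force at its end. only (a regular expression) keeps the lines of the reply that match it, lines (a string "A,B") keeps lines A to B, and quiet returns only ok. Input that does not fit is refused with a message, and nothing moves.
- robot.get_obs(): the state, without advancing time (a new reading comes with each control period).
- robot.snapshot(name): name is "scene" or "side" or "wrist"; returns a dict with "color" (400x640x3 uint8, blue, green, red), "fx", "fy", "cx", "cy" (pixels), "extrinsics" (4x4, takes a point from world to camera coordinates). Camera axes: x right, y down, z forward; pixel columns grow to the right and rows downward; lengths in m; the calibration is good to about 2 mm. The wrist camera is an equidistant fisheye: a pixel r from the principal point sees the ray r / f radians off the axis. A picture is of the moment at which its call begins. There is no depth.
- robot.close_job(): hands the job in; it is judged then, once.
The state is a dict: "time": time; "joint_positions": joint angles; "qvel": joint speeds; "joint_torque": joint torques, N m; "tool_pos": TCP position; "ee_rot": TCP orientation; "wrist_force": force on the tool from outside, world axes, zero at the start; "wrist_torque": the same for the moment, N m; "width": finger opening in m; "finger_force": force on a finger pad.
Only numpy, scipy, OpenCV 4.12 (cv2) and the standard library are available. Lean on these libraries where they do the work, as an engineer would, in place of code of your own. Each camera call takes 0.05 s, during which the arm holds its last target. There are 200 camera calls.

### The job

Clear the bookbinder's stone slab: with your fingers, sweep the three small brass book corners along the stone and over its edge so that all three drop into the low wooden tray standing against its side. Only push them - do not pick any of them up - and leave the weight, the glass jar and the white tub standing where they are.

Things in the scene. Friction and masses are not known exactly. Their poses are not given: they have to be found in the camera images.
- slab: pale stone paring slab, fixed, 260 mm along its own x, 320 mm along its own y, 40 mm thick; its flat top is 40 mm above the table. Origin at the centre of its underside (on the table), z up. The sides at its +y and -y ends are where the tray or the tub may stand
- tray: low open wooden tray, fixed, 260 mm along its x, 100 mm along its y, walls 25 mm high and 4 mm thick, floor 4 mm thick. It stands on the table 2 mm from the slab's +y or -y side (which one varies), parallel to that edge, within 15 mm of centred on it, rim 15 mm below the slab's top. Origin at the centre of its underside
- corner_a: brass book corner, 30 g, lying flat on the slab at any yaw: a right angle with two legs 32 mm long joined by a triangular cover plate, 10 mm high. Origin on the underside, near the centroid; legs run along its +x and +y from the outer corner at (-12, -12) mm. Starts in the strip between the weight/jar line and the slab's -x (robot-side) edge, 58 to 73 mm from that line
- corner_b: brass book corner, 30 g, lying flat on the slab at any yaw: a right angle with two legs 32 mm long joined by a triangular cover plate, 10 mm high. Origin on the underside, near the centroid; legs run along its +x and +y from the outer corner at (-12, -12) mm. Starts in the strip between the weight/jar line and the slab's +x (far) edge, 58 to 73 mm from that line
- corner_c: brass book corner, 30 g, lying flat on the slab at any yaw: a right angle with two legs 32 mm long joined by a triangular cover plate, 10 mm high. Origin on the underside, near the centroid; legs run along its +x and +y from the outer corner at (-12, -12) mm. Starts in the same far strip as corner_b, nearer the other end
- weight: small dark steel weight with a knob, 40 mm diameter, 52 mm high, 0.4 kg, standing loose on the slab's lengthwise centre line (x = 0 of the slab within about 8 mm). Bystander. Origin at the centre of its underside
- jar: closed glass jar with metal cap, 42 mm diameter, 55 mm high, 0.15 kg, standing loose on the same centre line. Bystander. Origin at the centre of its underside
- tub: white lidded plastic tub, 84 mm diameter, 90 mm high, 0.8 kg, standing loose on the table beside the other end of the slab from the tray. Bystander. Origin at the centre of its underside

How it is judged:
By the outcome, as a careful person would: the job done as asked, in the order asked, and still so for the second after the job is handed in, with the robot touching nothing.
It also fails if it takes over 64 s, if anything falls off the work surface, if the arm or the gripper's body presses on something with over 40 N, if the wrist force passes 120 N, or if a joint passes its speed limit or range.

## Working session

There is one attempt and no reset: what is moved stays moved. The work goes in short steps, Python scripts to look and compute and a tool call to move; the robot and the scene stay as the last step left them, time stands still between calls to the robot, and variables do not carry over. Pictures are saved under pics/ and viewed, at most 10 in all, crops included, and the job is handed in when it is done.

```bash
ls; mkdir -p pics
```

Run:
```python
from bench import robot
import cv2,numpy as np,pickle
d={}
for n in("scene","side"):
    s=robot.snapshot(n);d[n]=s;cv2.imwrite(f"pics/{n}0.png",s["color"])
    print(n,s["fx"],s["cx"],s["cy"],np.round(s["extrinsics"],3).tolist())
o=robot.get_obs();print(o["time"],o["tool_pos"],o["ee_rot"],o["width"])
pickle.dump(d,open("d.pkl","wb"))
```

```text
bench.py
pics
scene 409.3001645943349 316.1492126079777 197.77373342280498 [[0.204, 0.979, 0.019, -0.152], [0.663, -0.124, -0.738, -0.322], [-0.72, 0.163, -0.674, 1.259], [0.0, 0.0, 0.0, 1.0]]
side 397.6328167626027 322.90703808894204 197.4036379045872 [[0.906, -0.422, -0.021, -0.501], [-0.299, -0.606, -0.737, 0.221], [0.299, 0.674, -0.675, 0.619], [0.0, 0.0, 0.0, 1.0]]
0.1 [0.15329887 0.52769191 0.20442248] [-3.13961262e+00 -2.11634727e-04  2.85874830e+00] 0.09421175090682397
```

View pics/scene0.png

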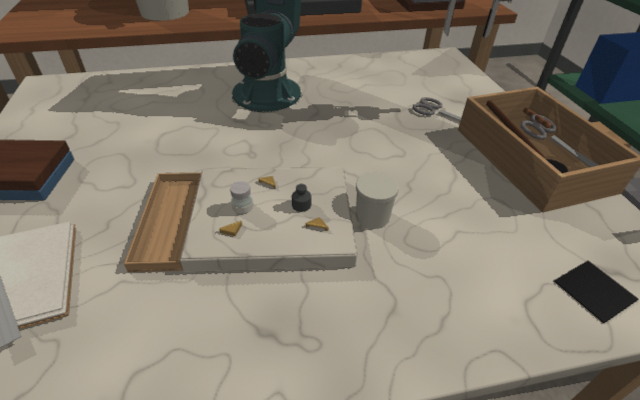

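View pics/side0.png

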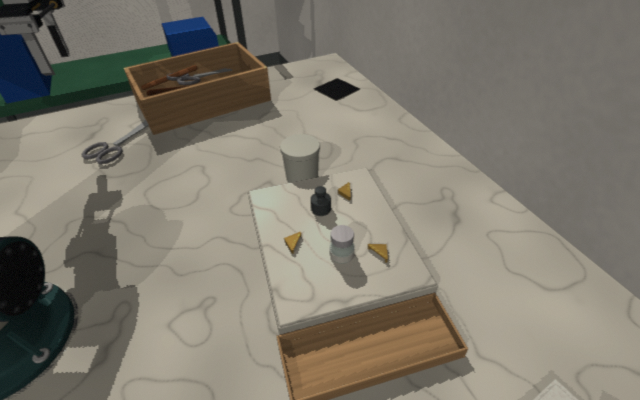

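Scene: the tray is on the left (−y, around 165,222), the tub on the right (375,200), the jar at (241,197), the weight at (302,198), and the brass corners at (268,182), (231,229) and (317,225). I'll measure these.

Create h.py:
```python
import cv2,numpy as np,pickle
def ray(s,u,v,z):
    E=s["extrinsics"];R=E[:3,:3];c=-R.T@E[:3,3]
    d=R.T@np.array([(u-s["cx"])/s["fx"],(v-s["cy"])/s["fy"],1]);return c+d*(z-c[2])/d[2]
def brass(s,box):
    x0,y0,x1,y1=box;h=cv2.cvtColor(s["color"],cv2.COLOR_BGR2HSV)
    m=np.zeros(h.shape[:2],np.uint8);m[y0:y1,x0:x1]=cv2.inRange(h,(12,110,50),(32,255,255))[y0:y1,x0:x1]
    n,l,st,c=cv2.connectedComponentsWithStats(m)
    for i in range(1,n):
        if st[i,4]<25: continue
        p=np.argwhere(l==i)[:,::-1].astype(np.float32).reshape(-1,1,2);_,t=cv2.minEnclosingTriangle(p)
        print("brass",c[i].round(1),st[i,4],"world",ray(s,*c[i],.048)[:2].round(3),"tri",[ray(s,*q[0],.047)[:2].round(3).tolist() for q in t])
```

Run:
```python
from h import *
d=pickle.load(open("d.pkl","rb"))
brass(d["scene"],(205,160,350,250));print();brass(d["side"],(260,175,420,275))
a=d["scene"]["color"][160:280,120:420];b=d["side"]["color"][130:330,240:480]
cv2.imwrite("pics/z1.png",cv2.resize(a,(795,318),interpolation=2));cv2.imwrite("pics/z2.png",cv2.resize(b,(720,600),interpolation=2))
```

```text
brass [267.6 180.6] 94 world [ 0.475 -0.05 ] tri [[0.461, -0.04], [0.462, -0.078], [0.504, -0.036]]
brass [316.8 223.4] 133 world [0.619 0.027] tri [[0.601, 0.036], [0.617, -0.002], [0.642, 0.047]]
brass [230.8 228.6] 180 world [ 0.602 -0.135] tri [[0.62, -0.13], [0.582, -0.109], [0.599, -0.169]]

brass [345.1 191.1] 134 world [0.613 0.024] tri [[0.597, 0.034], [0.61, -0.006], [0.633, 0.046]]
brass [292.3 240.7] 171 world [ 0.471 -0.051] tri [[0.459, -0.037], [0.461, -0.076], [0.497, -0.035]]
brass [379.3 249.7] 186 world [ 0.596 -0.135] tri [[0.613, -0.127], [0.58, -0.111], [0.595, -0.167]]
```

View pics/z1.png

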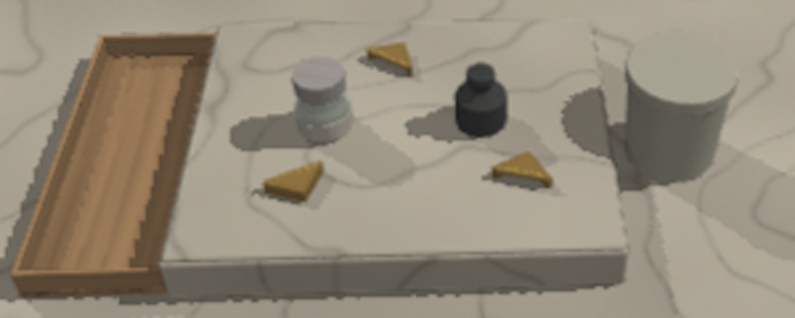

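View pics/z2.png

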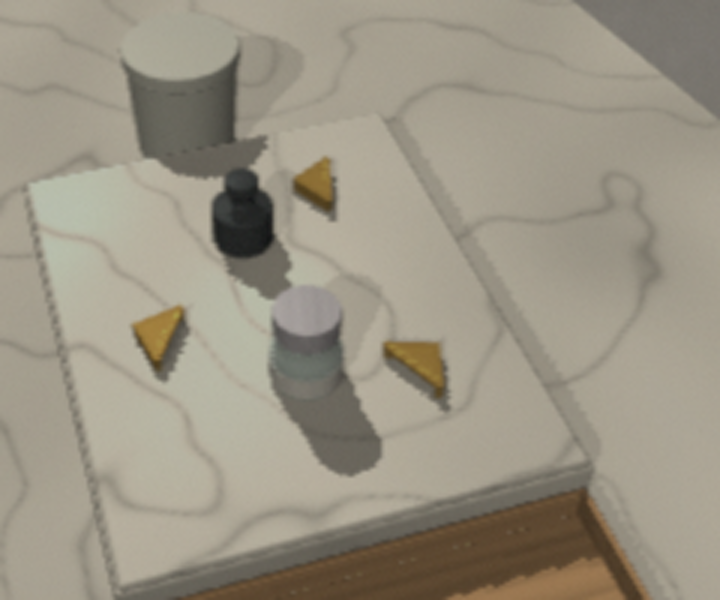

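Crops: in z2 the slab corners are at (27,185), (380,117), (590,463) and (118,588). The jar cap is at (307,303), the knob at (240,176) and the tub lid at (180,47). In z1 the slab's near corners are at (162,252) and (625,248), and the far-left one at (215,30).

Run:
```python
from h import *
d=pickle.load(open("d.pkl","rb"))
S=[("slab",162,252,.04),("slab",625,248,.04),("slab",215,30,.04),("slab",595,25,.04),("jartop",320,72,.095),("knob",481,70,.092),("tub",684,62,.09),("traytl",103,38,.025),("traybl",17,273,.025)]
T=[("slab",27,185,.04),("slab",380,117,.04),("slab",590,463,.04),("slab",118,588,.04),("jartop",307,303,.095),("knob",240,174,.092),("tub",180,47,.09)]
for n,u,v,z in S: print("S",n,ray(d["scene"],120+u/2.65,160+v/2.65,z)[:2].round(3))
for n,u,v,z in T: print("T",n,ray(d["side"],240+u/3,130+v/3,z)[:2].round(3))
```

```text
S slab [ 0.643 -0.226]
S slab [0.699 0.083]
S slab [ 0.407 -0.191]
S slab [0.458 0.125]
S jartop [ 0.541 -0.107]
S knob [0.557 0.009]
S tub [0.573 0.16 ]
S traytl [ 0.381 -0.286]
S traybl [ 0.631 -0.324]
T slab [0.443 0.116]
T slab [0.691 0.075]
T slab [ 0.645 -0.23 ]
T slab [ 0.395 -0.19 ]
T jartop [ 0.54  -0.107]
T knob [0.553 0.008]
T tub [0.572 0.151]
```

Create w.py:
```python
# current TCP in slab frame, offset to local target in tool axes
import sys,numpy as np
from bench import robot
from scipy.spatial.transform import Rotation as R
o=robot.get_obs();p=np.array(o["tool_pos"]);r=R.from_euler("xyz",o["ee_rot"])
ex=np.array([np.cos(.16),-np.sin(.16),0]);ey=np.array([np.sin(.16),np.cos(.16),0]);c=np.array([.545,-.055,0])
print("t",o["time"],"slab-frame TCP",np.round([(p-c)@ex,(p-c)@ey,p[2]],4),"yaw",o["ee_rot"][2],"w",o["width"])
if len(sys.argv)>3:
    x,y,z=map(float,sys.argv[1:4]);t=c+x*ex+y*ey+[0,0,z];print("to go (tool)",r.inv().apply(t-p).round(4))
```

```text
(no output)
```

Call:
inch_along(moves="0.02 0 0 0 0.12 | 0.02 0 0 0 0.12 | 0.02 0 0 0 0.12 | 0.02 0 0 0 0.12 | 0.02 0 0 0 0.12 | 0.02 0 0 0 0.12 | 0.02 0 0 0 0.12 | 0.02 0 0 0 0.12 | 0.02 0 0 0 0.12 | 0.02 0 0 0 0.12 | 0.02 0 0 0 0.12 | 0.02 0 0 0 0.12 | 0.02 0 0 0 0 | 0.02 0 0 0 0")

```text
time: 1.27
tool_pos: [0.1534, 0.5279, 0.205]
ee_rot: [-3.141, 0.001, 1.422]
wrist_force: [-0.7, 1.0, -0.5]
width: 0.0199
finger_force: 0.0
```

```bash
python3 w.py .064 -.025 .15
```

```text
t 1.2667 slab-frame TCP [-0.4795  0.5131  0.205 ] yaw 1.4218574142367313 w 0.019934049439048408
to go (tool) [-0.544   0.5375  0.0553]
```

Call:
inch_along(moves="0.02 -0.028 0.028 0 0 | 0.02 -0.028 0.028 0 0 | 0.02 -0.028 0.028 0 0 | 0.02 -0.028 0.028 0 0 | 0.02 -0.028 0.028 0 0 | 0.02 -0.028 0.028 0 0 | 0.02 -0.028 0.028 0 0 | 0.02 -0.028 0.028 0 0 | 0.02 -0.028 0.028 0 0 | 0.02 -0.028 0.028 0 0 | 0.02 -0.028 0.028 0 0 | 0.02 -0.028 0.028 0 0 | 0.02 -0.028 0.028 0 0 | 0.02 -0.028 0.028 0 0 | 0.02 -0.028 0.028 0 0 | 0.02 -0.028 0.028 0 0 | 0.02 -0.028 0.028 0 0 | 0.02 -0.028 0.028 0 0 | 0.02 -0.028 0.028 0 0 | 0.02 0 0 0 0.01")

```text
time: 2.93
tool_pos: [0.6011, -0.0843, 0.2026]
ee_rot: [-3.14, 0.003, 1.405]
wrist_force: [-0.4, 0.1, -0.3]
width: 0.0204
finger_force: 0.0
```

```bash
python3 w.py .064 -.025 .044
```

```text
t 2.9333 slab-frame TCP [ 0.0601 -0.02    0.2026] yaw 1.404987719179497 w 0.020367108970794863
to go (tool) [-0.0046  0.0042  0.1586]
```

Call:
inch_along(moves="0.02 -0.002 0.004 0.025 0 | 0.02 -0.002 0 0.03 0 | 0.02 0 0 0.03 0 | 0.02 0 0 0.03 0 | 0.02 0 0 0.02 0 | 0.02 0 0 0 0 | 0.02 0 0 0 0")

```text
time: 3.52
tool_pos: [0.6009, -0.0823, 0.0692]
ee_rot: [-3.138, -0.0, 1.411]
wrist_force: [0.1, 0.8, 1.3]
width: 0.0198
finger_force: 0.0
```

```bash
python3 w.py .064 -.025 .044
```

Run:
```python
from h import *
from bench import robot
s=robot.snapshot("scene");cv2.imwrite("pics/s2.png",cv2.resize(s["color"][60:280,120:420],(780,572),interpolation=2))
```

```text
t 3.5167 slab-frame TCP [ 0.0596 -0.018   0.0692] yaw 1.4105330675101575 w 0.019795624698157252
to go (tool) [-0.007   0.0045  0.0252]
```

View pics/s2.png

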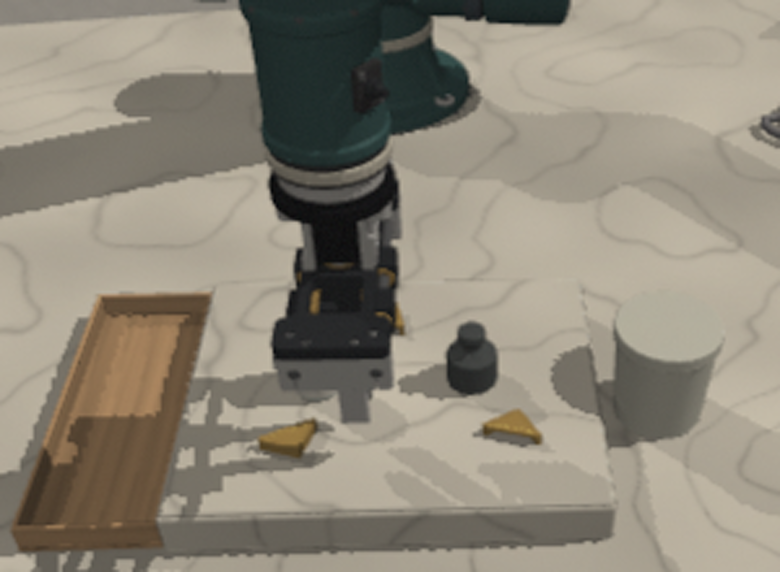

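The fingers hang clear behind corner B (B at 288,438; finger tip at 355,410), and the jar and weight are clear.

Call:
inch_along(moves="0.02 0 0.005 0 0 | 0.02 0 0 0.013 0 | 0.02 0 0 0.012 0 | 0.02 0 0 0 0 | 0.02 0 0 0 0")

```text
time: 3.98
tool_pos: [0.6059, -0.0834, 0.0438]
ee_rot: [-3.138, -0.0, 1.409]
wrist_force: [-0.6, -0.3, 0.0]
width: 0.0199
finger_force: 0.0
```

```bash
python3 w.py .064 -.025 .044
```

```text
t 3.9833 slab-frame TCP [ 0.0647 -0.0183  0.0438] yaw 1.4089306195055622 w 0.019878281496524045
to go (tool) [-0.0067 -0.0006 -0.0002]
```

Call:
inch_along(moves="0.02 -0.01 0 0 0 | 0.02 -0.01 0 0 0 | 0.02 -0.01 0 0 0 | 0.02 -0.01 0 0 0 | 0.02 -0.01 0 0 0 | 0.02 -0.01 0 0 0 | 0.02 -0.01 0 0 0 | 0.02 -0.01 0 0 0 | 0.02 -0.01 0 0 0 | 0.02 -0.01 0 0 0 | 0.02 -0.01 0 0 0 | 0.02 -0.01 0 0 0 | 0.02 -0.01 0 0 0 | 0.02 -0.01 0 0 0 | 0.02 -0.01 0 0 0 | 0.02 -0.01 0 0 0 | 0.02 -0.01 0 0 0 | 0.02 0 0 0 0 | 0.02 0 0 0 0")

```text
time: 5.57
tool_pos: [0.5795, -0.252, 0.0454]
ee_rot: [-3.142, -0.0, 1.408]
wrist_force: [-0.5, -0.4, -0.2]
width: 0.0202
finger_force: 0.0
```

```bash
python3 w.py .055 .13 .13;python3 - <<'E'
from h import *
from bench import robot
s=robot.snapshot("side");cv2.imwrite("pics/s3.png",cv2.resize(s["color"][130:400,240:480],(533,600),interpolation=2))
E
```

```text
t 5.5667 slab-frame TCP [ 0.0654 -0.189   0.0454] yaw 1.4077172486248362 w 0.020223959363920924
to go (tool) [ 0.319  -0.0114 -0.0845]
```

View pics/s3.png

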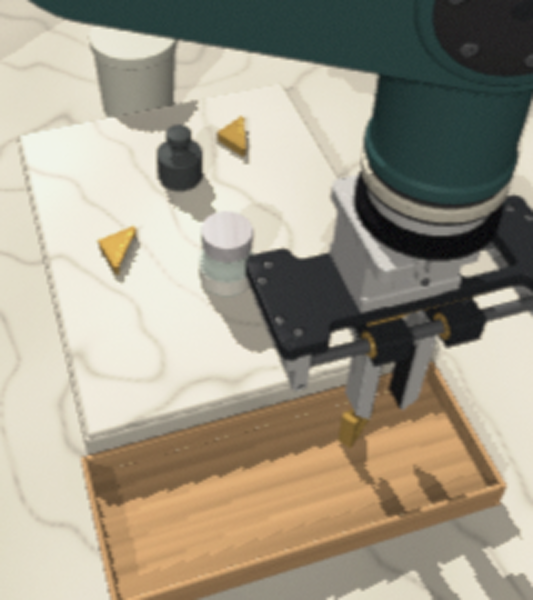

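Corner B is in the tray at (350,428); the others haven't moved. Next, lift and go behind C.

Call:
inch_along(moves="0.02 0 0 -0.03 0 | 0.02 0 0 -0.03 0 | 0.02 0 0 -0.025 0 | 0.02 0.03 0 0 0 | 0.02 0.035 -0.002 0 0 | 0.02 0.035 -0.002 0 0 | 0.02 0.035 -0.002 0 0 | 0.02 0.035 0 0 0 | 0.02 0.035 0 0 0 | 0.02 0.035 0 0 0 | 0.02 0.035 0 0 0 | 0.02 0.03 0 0 0 | 0.02 0.02 0 0 0 | 0.02 0 0 0 0 | 0.02 0 0 0 0 | 0.02 0 0 0 0")

```text
time: 6.95
tool_pos: [0.6259, 0.07, 0.1304]
ee_rot: [-3.141, 0.001, 1.409]
wrist_force: [0.2, 0.4, 0.5]
width: 0.0196
finger_force: 0.0
```

```bash
python3 w.py .058 .138 .044
```

```text
t 6.95 slab-frame TCP [0.0599 0.1363 0.1304] yaw 1.4092137235859308 w 0.019570939041912726
to go (tool) [ 0.0017 -0.0019  0.0864]
```

Call:
inch_along(moves="0.02 0 0 0.03 0 | 0.02 0.002 -0.001 0.03 0 | 0.02 0 0 0.02 0 | 0.02 0 0 0.006 0 | 0.02 0 0 0 0 | 0.02 0 0 0 0")

```text
time: 7.45
tool_pos: [0.626, 0.0713, 0.0453]
ee_rot: [3.14, -0.0, 1.407]
wrist_force: [0.3, -0.4, 0.7]
width: 0.0201
finger_force: 0.0
```

```bash
python3 w.py .06 -.19 .044
```

```text
t 7.45 slab-frame TCP [0.0598 0.1376 0.0453] yaw 1.4072953942991682 w 0.020141557264087614
to go (tool) [-0.3276  0.0013  0.0012]
```

Call:
inch_along(moves="0.02 -0.01 0 0 0 | 0.02 -0.01 0 0 0 | 0.02 -0.01 0 0 0 | 0.02 -0.01 0 0 0 | 0.02 -0.01 0 0 0 | 0.02 -0.01 0 0 0 | 0.02 -0.01 0 0 0 | 0.02 -0.01 0 0 0 | 0.02 -0.01 0 0 0 | 0.02 -0.01 0 0 0 | 0.02 -0.01 0 0 0 | 0.02 -0.01 0 0 0 | 0.02 -0.01 0 0 0 | 0.02 -0.01 0 0 0 | 0.02 -0.01 0 0 0")

```text
time: 8.7
tool_pos: [0.601, -0.0766, 0.0444]
ee_rot: [-3.141, -0.0, 1.409]
wrist_force: [-0.5, -0.1, 0.7]
width: 0.0201
finger_force: 0.2
```

```bash
python3 w.py .062 -.19 .044;python3 - <<'E'
from h import *
from bench import robot
s=robot.snapshot("side");cv2.imwrite("pics/s4.png",cv2.resize(s["color"][130:400,240:480],(533,600),interpolation=2))
E
```

```text
t 8.7 slab-frame TCP [ 0.0588 -0.0124  0.0444] yaw 1.4088038007839747 w 0.020090920173585984
to go (tool) [-0.1776  0.0036  0.0004]
```

View pics/s4.png

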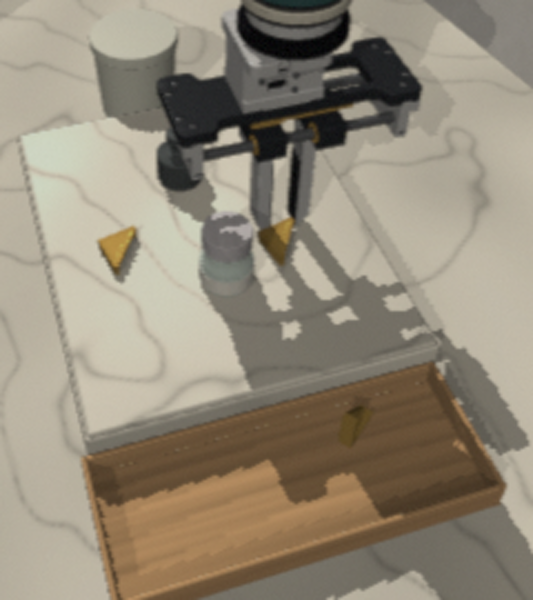

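C (278,240) is against the fingers beside the jar (cap at 227,228); I'll check the clearance before going on.

Run:
```python
from h import *
d=pickle.load(open("d.pkl","rb"))
c,s=np.cos(.16),np.sin(.16)
for u,v in((259,240),(293,217),(281,265)):
    p=ray(d["side"],240+u/2.22,130+v/2.22,.048)[:2]-[.545,-.055];print((p[0]*c-p[1]*s).round(3),(p[0]*s+p[1]*c).round(3))
```

```text
0.035 -0.034
0.07 -0.019
0.043 -0.063
```

Call:
inch_along(moves="0.02 -0.01 0 0 0 | 0.02 -0.01 0 0 0 | 0.02 -0.01 0 0 0 | 0.02 -0.01 0 0 0 | 0.02 -0.01 0 0 0 | 0.02 -0.01 0 0 0 | 0.02 -0.01 0 0 0 | 0.02 -0.01 -0.001 0 0 | 0.02 -0.01 -0.001 0 0 | 0.02 -0.01 -0.001 0 0 | 0.02 -0.01 -0.001 0 0 | 0.02 -0.01 0 0 0 | 0.02 -0.01 0 0 0 | 0.02 -0.01 0 0 0 | 0.02 -0.01 0 0 0 | 0.02 -0.01 0 0 0 | 0.02 -0.01 0 0 0 | 0.02 -0.008 0 0 0 | 0.02 0 0 0 0 | 0.02 0 0 0 0")

```text
time: 10.42
tool_pos: [0.5685, -0.2511, 0.0444]
ee_rot: [-3.142, -0.0, 1.408]
wrist_force: [-0.4, -0.4, -0.1]
width: 0.0198
finger_force: 0.0
```

```bash
python3 w.py -.073 .048 .13;python3 - <<'E'
from h import *
from bench import robot
s=robot.snapshot("side");cv2.imwrite("pics/s5.png",cv2.resize(s["color"][130:400,240:480],(533,600),interpolation=2))
E
```

```text
t 10.4167 slab-frame TCP [ 0.0544 -0.1898  0.0444] yaw 1.4078890319262392 w 0.01984837609463507
to go (tool) [ 0.2375 -0.1281 -0.0855]
```

View pics/s5.png

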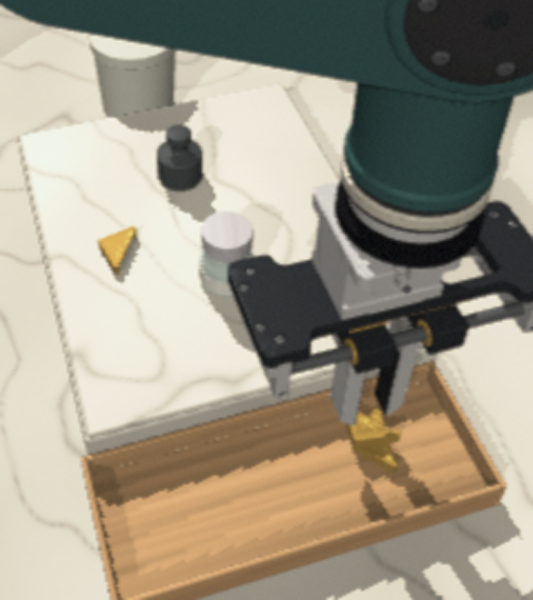

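Both B and C are in the tray (about 372,437), and the jar, weight and tub haven't moved. Now A.

Call:
inch_along(moves="0.02 0 0 -0.03 0 | 0.02 0 0 -0.03 0 | 0.02 0 0 -0.03 0 | 0.02 0 0 -0.01 0 | 0.02 0.022 -0.0125 0 0 | 0.02 0.022 -0.0125 0 0 | 0.02 0.022 -0.0125 0 0 | 0.02 0.022 -0.0125 0 0 | 0.02 0.022 -0.0125 0 0 | 0.02 0.022 -0.0125 0 0 | 0.02 0.022 -0.0125 0 0 | 0.02 0.022 -0.0125 0 0 | 0.02 0.022 -0.0125 0 0 | 0.02 0.022 -0.0125 0 0 | 0.02 0 0 0 0 | 0.02 0 0 0 0 | 0.02 0 0 0 0")

```text
time: 11.88
tool_pos: [0.4807, -0.0135, 0.144]
ee_rot: [-3.141, 0.0, 1.409]
wrist_force: [-0.4, -0.4, 0.1]
width: 0.0204
finger_force: 0.0
```

```bash
python3 w.py -.071 .036 .044
```

```text
t 11.8833 slab-frame TCP [-0.0701  0.0307  0.144 ] yaw 1.4093999211834642 w 0.020431722117383477
to go (tool) [ 0.0053 -0.0009  0.1   ]
```

Call:
inch_along(moves="0.02 0.005 -0.001 0.03 0 | 0.02 0 0 0.03 0 | 0.02 0 0 0.025 0 | 0.02 0 0 0.014 0 | 0.02 0 0 0 0 | 0.02 0 0 0 0")

```text
time: 12.38
tool_pos: [0.4803, -0.0092, 0.0445]
ee_rot: [-3.14, 0.0, 1.407]
wrist_force: [-0.1, -0.1, 1.1]
width: 0.0197
finger_force: 0.0
```

```bash
python3 w.py -.071 -.19 .044
```

```text
t 12.3833 slab-frame TCP [-0.0712  0.0349  0.0445] yaw 1.4073066601566238 w 0.019720772029887316
to go (tool) [-0.2249  0.001   0.0006]
```

Call:
inch_along(moves="0.02 -0.01 0 0 0 | 0.02 -0.01 0 0 0 | 0.02 -0.01 0 0 0 | 0.02 -0.01 0 0 0 | 0.02 -0.01 0 0 0 | 0.02 -0.01 0 0 0 | 0.02 -0.01 0 0 0 | 0.02 -0.01 0 0 0 | 0.02 -0.01 0 0 0 | 0.02 -0.01 0 0 0 | 0.02 -0.01 0 0 0 | 0.02 -0.01 0 0 0")

```text
time: 13.38
tool_pos: [0.461, -0.1276, 0.0454]
ee_rot: [-3.142, -0.0, 1.409]
wrist_force: [0.4, -0.1, 0.2]
width: 0.0199
finger_force: 0.2
```

Call:
inch_along(moves="0.02 -0.01 0 0 0 | 0.02 -0.01 0 0 0 | 0.02 -0.01 0 0 0 | 0.02 -0.01 0 0 0 | 0.02 -0.01 0 0 0 | 0.02 -0.01 0 0 0 | 0.02 -0.01 0 0 0 | 0.02 -0.01 0 0 0 | 0.02 -0.01 0 0 0 | 0.02 -0.01 0 0 0 | 0.02 -0.005 0 0 0 | 0.02 0 0 0 0 | 0.02 0 0 0 0")

```text
time: 14.47
tool_pos: [0.4442, -0.2305, 0.0454]
ee_rot: [-3.142, -0.0, 1.408]
wrist_force: [-0.3, -0.5, -0.1]
width: 0.0198
finger_force: 0.0
```

```bash
python3 w.py
```

```text
t 14.4667 slab-frame TCP [-0.0716 -0.1893  0.0454] yaw 1.4081717305478543 w 0.01976940141891988
```

Call:
inch_along(moves="0.02 0 0 -0.03 0 | 0.02 0 0 -0.03 0 | 0.02 0 0 -0.03 0 | 0.02 0 0 -0.03 0 | 0.02 0.03 0 -0.03 0 | 0.02 0.03 0 0 0 | 0.02 0.03 0 0 0 | 0.02 0.03 0 0 0 | 0.02 0.03 0 0 0 | 0.02 0.03 0 0 0 | 0.02 0.03 0 0 0 | 0.02 0 0 0 0 | 0.02 0 0 0 0 | 0.02 0 0 0 0")

```text
time: 15.63
tool_pos: [0.4778, -0.0236, 0.1949]
ee_rot: [-3.141, 0.001, 1.41]
wrist_force: [-0.9, 0.3, -0.1]
width: 0.0199
finger_force: 0.0
```

Run:
```python
from h import *
from bench import robot
s=robot.snapshot("side");cv2.imwrite("pics/s6.png",cv2.resize(s["color"][130:400,240:480],(533,600),interpolation=2))
```

```text
(no output)
```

View pics/s6.png

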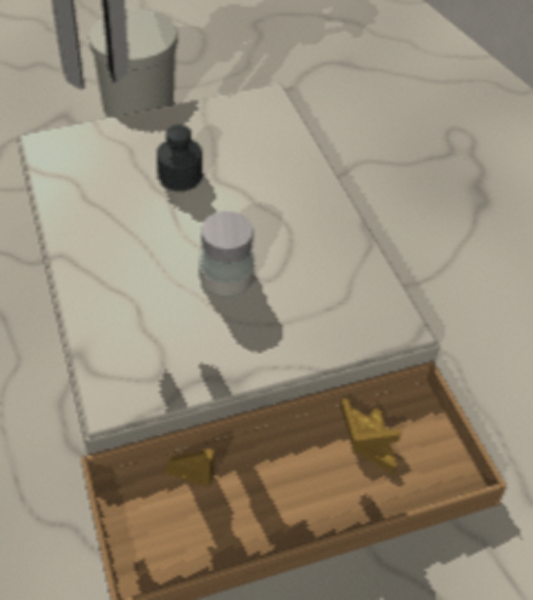

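The slab is clear. All three corners are in the tray (195,466 and two at about 372,435), and the weight (180,160), jar and tub are where they started.

```bash
python3 -c "
from bench import robot
print(robot.close_job())"
```

```text
the job is handed in; nothing more can be done
None
```

I swept all three brass corners off the slab into the tray using pushes only; the last picture shows the weight, jar and tub where they started, and I handed the job in after about 16 s of robot time.

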